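Hold a hinge leaf in line for its pin

ROBOT

A 6-joint arm with a two-finger parallel gripper is mounted at the origin on a cart in front of the work surface, level with it; the furniture and walls round the work are solid. World frame = base frame: x ahead of the robot, y to its left, z up, the work surface at z = 0. Lengths are in m, angles in rad, forces in N, time in s.
With the tool pointing down it reaches from about 0.275 to 0.825 m from the base axis. Payload 4.9 kg.
Tool frame: the origin (TCP) lies on the centre line of the jaws, within the pads' length; the fingertips stand 19 mm ahead of it and the grasp point (between the pads) is the TCP; z points along the fingers, y is the line along which they close (so a half turn about z gives the same grasp; the last joint's range is limited). The gripper opens to 85 mm and grips with 20 to 120 N. Pads are 22 mm wide; open, the fingers measure 114 mm over their backs; the gripper's body (76 mm by 85 mm) begins 54 mm behind the grasp point. The pads swing forward as they close: fully open they stand 13 mm farther back than shut.
Start: joints at [-1.373, 0.326, -0.193, 1.052, 0, 1.437], TCP at [0.179, -0.52, 0.25] pointing down, gripper open.
Joint ranges: [-2.65, 2.65], [-0.97, 1.79], [-1.3, 1.35], [-1.93, 2.1], [-1.47, 1.37], [-3.14, 3.14]. Speed limits (rad/s): [2.57, 2.57, 3.14, 3.14, 3.14, 3.14].

INTERFACE

Orientations are given as a rotation vector (axis times angle).
In Python, from bench import manip gives the robot as it stands.
- The arm moves only by the tool servo_tool, never from a script. Its argument "motion" is a list of rows, each an object with "linear": the shift along the tool's x, y, z in mm, a list of three; "rotation": the turn, a rotation vector about the tool's x, y, z in rad, a list of three; "jaw": the opening, from 0 (shut) to 1 (fully open). A call has exactly 10 rows; each row shifts and turns the commanded pose from where the row before left it, along the tool's axes as they then stand; what a row does not reach is not made up. A row lasts 1/12 s, in which the tool goes at most 41.7 mm and 7.16 degrees, less where a joint would pass 70% of its speed; a pose out of reach is approached as far as the arm can. A call with a gripper value outside its range is refused whole. The fingers move at their own pace and stop on an object; "squeeze" is the grip in N (left out, the last holds). Time passes only in rows, so rows that do not move let the fingers close, or fill a call up. It gives the time, the measured TCP pose, the force, the opening and the grip force at its end, in the units of the state.
- manip.observe(): the state, without advancing time (a new reading comes with each control period).
- manip.read_camera(name): name is "scene" or "side" or "wrist"; returns the picture (400x640x3 uint8, red, green, blue); there is no depth.
- manip.camera_model(name): a dict with "fx", "fy", "cx", "cy" (pixels), "eye" and "attitude" of the camera in the world; the wrist camera has in their place "tool_from_camera" (4x4, takes a point from camera to tool coordinates, whose origin is the TCP and whose axes are the flange's). Camera axes: x right, y down, z forward; pixel columns grow to the right and rows downward; lengths in m; the calibration is good to about 2 mm. A picture is of the moment at which its call begins: read the wrist's pose just before it. camera_model takes no time and is no camera call.
- manip.hand_in(): hands the job in; it is judged then, once.
The state is a dict: "time_s": time; "qpos": joint angles; "dq": joint speeds; "effort": joint torques, N m; "tcp_pos": TCP position; "eef_rot": TCP orientation; "wrist_force": force on the tool from outside, world axes, zero at the start; "ft_torque": the same for the moment, N m; "grip_width": opening from 0.0 (shut) to 1.0 (fully open); "grip_force": force on a finger pad.
Only numpy, scipy, OpenCV 4.12 (cv2) and the standard library are available. Lean on these libraries where they do the work, as an engineer would, in place of code of your own. Each camera call takes 0.05 s, during which the arm holds its last target. There are 200 camera calls.

TASK

Pull open the drawer of the small cabinet and take out the loose steel hinge leaf that lies inside. Fit its two knuckles down into the two gaps between the three knuckles of the hinge leaf on the jamb block, so that all the pin holes line up, its flat plate level and on the robot's side of the block. Finish still gripping it there, held steady by the gripper alone without pressing it on the block, so that a colleague can slide the pin in; leave the pin and the other things on the bench where they are.

Things in the scene. Friction and masses are not known exactly. Their poses are not given: they have to be found in the camera images.
- cabinet_drawer0 (a joint): slide of the one drawer of a small grey cabinet, 220 deep x 140 wide x 90 high; 0 = shut, grows as it is pulled out towards the robot, stop at 0.150 m; stays where left, moves with 1 to 2 N. Inside 175 long x 108 wide, walls 46 high, floor 22 above the bench. The loose leaf can be lifted straight up once the drawer is out by 0.14 m
- cabinet_drawer0_handle (a point): middle of the drawer's handle: a level steel bar, 11 thick and 85 long, about 52 above the bench and 38 below the cabinet's top, 35 in front of the drawer's face (29 clear behind the bar); local x points along the slide into the cabinet, so the drawer opens along -x; y runs along the bar, z up
- leaf: loose steel hinge leaf, about 160 g, flat in the drawer, knuckles to the back, yaw within 15 deg of the cabinet's. Plate 5 thick, 53 wide (y); upright flange 10 thick (x), 53 wide, 42 high: grip this from above (37 free from flange to knuckles). Origin: underside, below mid-flange; x from flange to knuckles, z up. Two knuckles, 24 outside, 14 hole, 16 wide, at x 54, y -18.5 and 18.5, z 12
- leaf_axis (a point): point on the pin axis of the loose leaf midway between its two knuckles: x = 54, y = 0, z = 12 in the leaf's frame; axes as the leaf's
- jamb: jamb block fixed on the bench, aluminium on a dark steel foot, 96 wide, a steel hinge leaf on top. Origin: on the bench straight below the middle of the pin axis; x away from the robot towards the block, y along the pin axis, z up. Block, foot and fixed plate begin at x = 16, top 65 above the bench; only the knuckles stand out on the robot's side
- jamb_axis (a point): middle of the fixed leaf's pin axis, 72 above the bench; axes as the jamb block's. Three knuckles, 24 outside, 14 hole, 14 wide, at y = -37, 0, 37, the two gaps 23 wide and open above, below and on the robot's side. With the holes in line, point leaf_axis lies here, both x axes pointing the same way (loose leaf's underside 60 above the bench)
- pin: hinge pin, a steel rod 8 thick and 113 long with one end bent over by 22, lying on the bench in front of the jamb block; not to be moved. Origin on its underside near the middle
- petri: closed petri dish, 58 wide, 15 high, loose; leave alone. Origin under its centre
- tube_rack: open rack for microtubes, 38 x 110 x 38, loose; leave alone. Origin under its centre
- forceps: steel forceps, 127 long, 8 high, loose; leave alone. Origin under its centre

How it is judged:
By the outcome, as a careful person would: the job done as asked, in the order asked, and still so for the second after the job is handed in, while the arm keeps its last pose, push and grip.
It also fails if it takes over 51 s, if anything falls off the work surface, if the arm or the gripper's body presses on something with over 40 N, if the wrist force passes 120 N, or if a joint passes its speed limit or range.

## Working session

There is one attempt and no reset: what is moved stays moved. The work goes in short steps, Python scripts to look and compute and a tool call to move; the robot and the scene stay as the last step left them, time stands still between calls to the robot, and variables do not carry over. Pictures are saved under pics/ and viewed, at most 10 in all, crops included, and the job is handed in when it is done.

Besides the shell and the picture viewer there is one more tool, called after "Call:" as name([rows], argument=value, ...), one row to a line, values as JSON. servo_tool: Moves the arm, as the interface text tells. Its arguments: {"type":"object","properties":{"motion":{"type":"array"},"squeeze":{"type":"number"}},"required":["motion"]}

```bash
mkdir -p pics; python3 - <<'E'
from bench import manip
import cv2, numpy as np
s=manip.observe(); print({k:np.round(v,3).tolist() for k,v in s.items()})
a=manip.read_camera("scene");b=manip.read_camera("side")
cv2.imwrite("pics/scene0.png",a[...,::-1]);cv2.imwrite("pics/side0.png",b[...,::-1])
for n in("scene","side","wrist"):print(n,manip.camera_model(n))
E
```

```text
{'time_s': 0.0, 'qpos': [-1.373, 0.327, -0.194, 1.052, 0.0, 1.437], 'dq': [0.001, -0.001, 0.0, -0.002, -0.0, -0.0], 'effort': [-0.001, -44.34, 26.244, 0.015, -0.0, -0.0], 'tcp_pos': [0.179, -0.519, 0.25], 'eef_rot': [-3.097, -0.519, 0.0], 'wrist_force': [0.307, -0.458, -0.642], 'ft_torque': [0.016, -0.04, 0.013], 'grip_force': 0.0, 'grip_width': 0.998}
scene {'fx': 479.1841225362727, 'fy': 479.1841225362727, 'cx': 314.87521029651896, 'cy': 195.99721684414104, 'eye': array([0.14606399, 0.33853385, 0.70262851]), 'attitude': array([-0.66938155,  2.6303508 , -1.18838904])}
side {'fx': 375.7929525399192, 'fy': 375.7929525399192, 'cx': 322.532071517509, 'cy': 193.78260193613863, 'eye': array([0.06872526, 0.38955861, 0.4385003 ]), 'attitude': array([-0.68778582,  2.35152489, -1.49761127])}
wrist {'fx': 297.6757629602645, 'fy': 297.6757629602645, 'cx': 322.20941504538996, 'cy': 201.88754506357054, 'tool_from_camera': array([[ 8.67512083e-05, -9.46736300e-01, -3.22009892e-01,
         8.31332715e-02],
       [ 9.99999888e-01,  2.31741813e-04, -4.11935133e-04,
        -3.95487716e-04],
       [ 4.64617100e-04, -3.22009820e-01,  9.46736214e-01,
        -1.24007631e-01],
       [ 0.00000000e+00,  0.00000000e+00,  0.00000000e+00,
         1.00000000e+00]])}
```

View pics/scene0.png

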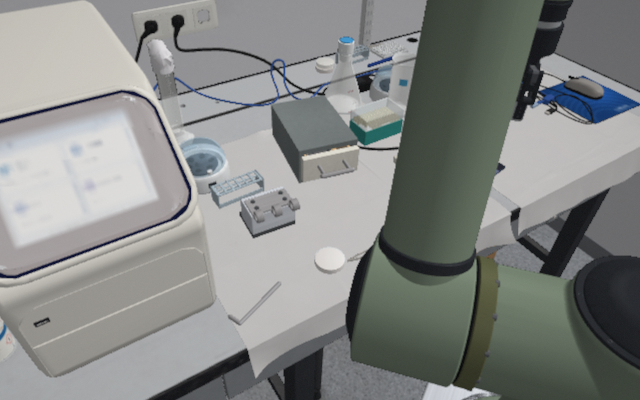

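View pics/side0.png

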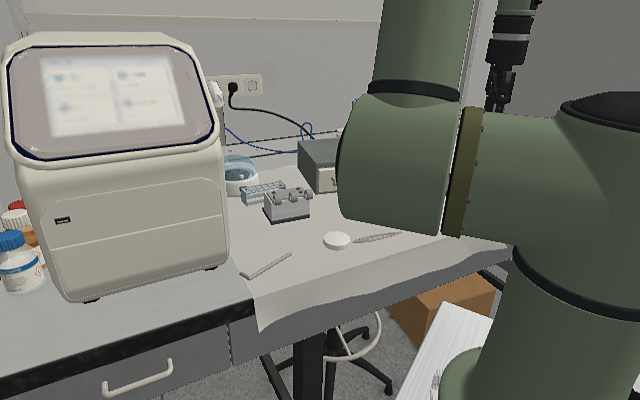

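The scene picture shows the cabinet (top corners about (272,132), (322,97), (357,148)), handle about (335,163), jamb about (268,212), pin about (258,303) and petri dish at (330,260). The side picture shows the same, with the cabinet front hidden by the arm.

```bash
cat > h.py <<'E'
import numpy as np, cv2
from scipy.spatial.transform import Rotation as R
from bench import manip
def cam(n,s=None):
    m=manip.camera_model(n); K=np.array([[m['fx'],0,m['cx']],[0,m['fy'],m['cy']],[0,0,1]])
    if n=='wrist':
        T=np.eye(4);T[:3,:3]=R.from_rotvec(s['eef_rot']).as_matrix();T[:3,3]=s['tcp_pos'];T=T@m['tool_from_camera'];return K,T[:3,:3],T[:3,3]
    return K,R.from_rotvec(m['attitude']).as_matrix(),np.array(m['eye'])
def plane(c,uv,z):
    K,Rm,e=c; uv=np.atleast_2d(np.array(uv,float)); d=(Rm@np.linalg.inv(K)@np.c_[uv,np.ones(len(uv))].T).T
    return e+d*((z-e[2])/d[:,2])[:,None]
def proj(c,P):
    K,Rm,e=c; p=(K@Rm.T@(np.atleast_2d(P)-e).T).T; return p[:,:2]/p[:,2:]
def tool(s,P): return R.from_rotvec(s['eef_rot']).inv().apply(np.array(P)-s['tcp_pos'])*1000
E
python3 - <<'E'
from h import *
a=cv2.imread("pics/scene0.png")[90:240,230:370]
cv2.imwrite("pics/c0.png",cv2.resize(a,None,fx=4,fy=4,interpolation=cv2.INTER_CUBIC)[:600])
c=cam('scene')
print(plane(c,[(272,132),(322,97),(357,148)],.09).round(3))
print(plane(c,[(335,163)],.052).round(3),plane(c,[(268,212)],.084).round(3))
print(plane(c,[(330,260),(233,320),(279,284)],.008).round(3))
s=manip.observe();print(R.from_rotvec(s['eef_rot']).as_matrix().round(3))
E
```

```text
[[ 0.643 -0.419  0.09 ]
 [ 0.616 -0.613  0.09 ]
 [ 0.451 -0.459  0.09 ]]
[[ 0.489 -0.432  0.052]] [[ 0.515 -0.199  0.084]]
[[ 0.388 -0.21   0.008]
 [ 0.472 -0.013  0.008]
 [ 0.443 -0.115  0.008]]
[[ 0.945  0.326 -0.   ]
 [ 0.326 -0.945  0.002]
 [ 0.    -0.002 -1.   ]]
```

View pics/c0.png

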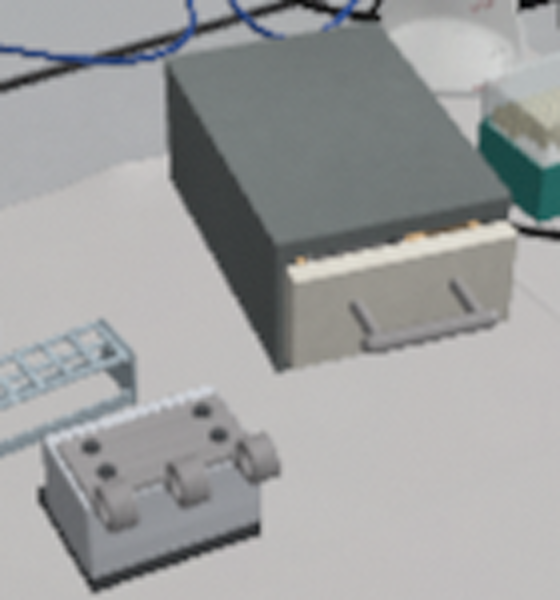

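The crop shows the cabinet top corners at scene pixels (272,106.5), (326,96), (357.5,140), (299,151). The handle ends are at (322.5,176.5) and (354,169.5), and the jamb knuckles at (259,217), (277,210.5), (295,204). The pin and petri dish lie in front.

```bash
python3 - <<'E'
from h import *
c=cam('scene')
P=plane(c,[(271.75,106.5),(326.2,96.2),(357.5,140),(299.2,151)],.09);print(P.round(3))
for i in range(4):
  d=P[(i+1)%4]-P[i];print(np.linalg.norm(d).round(3),np.degrees(np.arctan2(d[1],d[0])).round(1))
H=plane(c,[(322.5,176.5),(354,169.5)],.052);d=H[0]-H[1];print(H.round(4),H.mean(0),np.linalg.norm(d),np.degrees(np.arctan2(d[1],d[0])))
J=plane(c,[(259.3,216.5),(277,210.5),(295,204)],.072);d=J[0]-J[2];print(J.round(4),np.linalg.norm(d),np.degrees(np.arctan2(d[1],d[0])))
E
```

```text
[[ 0.701 -0.512  0.09 ]
 [ 0.609 -0.622  0.09 ]
 [ 0.462 -0.487  0.09 ]
 [ 0.555 -0.387  0.09 ]]
0.144 -129.9
0.2 137.4
0.136 47.3
0.193 -40.4
[[ 0.4916 -0.3769  0.052 ]
 [ 0.4427 -0.4323  0.052 ]] [ 0.46713479 -0.4045794   0.052     ] 0.07382937344541222 48.55870805918802
[[ 0.5301 -0.1908  0.072 ]
 [ 0.5097 -0.2211  0.072 ]
 [ 0.4888 -0.2539  0.072 ]] 0.07534436184590776 56.78644961155936
```

Call:
servo_tool([
  {"linear": [31, -1.5, 0], "rotation": [0, 0, -0.05], "jaw": 0.36},
  {"linear": [31, 0, 0], "rotation": [0, 0, -0.05], "jaw": 0.36},
  {"linear": [31, 1.6, 0], "rotation": [0, 0, -0.05], "jaw": 0.36},
  {"linear": [31, 3.1, 0], "rotation": [0, 0, -0.05], "jaw": 0.36},
  {"linear": [30, 4.7, 0], "rotation": [0, 0, -0.05], "jaw": 0.36},
  {"linear": [30, 6.2, 0], "rotation": [0, 0, -0.05], "jaw": 0.36},
  {"linear": [30, 7.7, 0], "rotation": [0, 0, -0.05], "jaw": 0.36},
  {"linear": [30, 9.2, 0], "rotation": [0, 0, -0.05], "jaw": 0.36},
  {"linear": [29, 10.6, 0], "rotation": [0, 0, -0.05], "jaw": 0.36},
  {"linear": [29, 12, 0], "rotation": [0, 0, -0.05], "jaw": 0.36},
])

```text
time_s: 0.93
tcp_pos: [0.4678, -0.4037, 0.2498]
eef_rot: [-2.871, -1.272, 0.001]
wrist_force: [-0.5, -0.4, 0.6]
grip_width: 0.359
grip_force: 0.0
```

```bash
python3 - <<'E'
from h import *
s=manip.observe(); print({k:np.round(s[k],3).tolist() for k in ('time_s','qpos','tcp_pos','eef_rot','grip_width')})
b=manip.read_camera("wrist");cv2.imwrite("pics/w1.png",b[...,::-1])
np.savez("w1.npz",tcp_pos=s['tcp_pos'],eef_rot=s['eef_rot'])
c=cam('wrist',s); print(proj(c,[(.4916,-.3769,.052),(.4427,-.4323,.052),(.555,-.387,.09),(.462,-.487,.09)]).round(0))
E
```

```text
{'time_s': 0.933, 'qpos': [-0.831, 0.454, -0.001, 1.117, -0.0, 1.476], 'tcp_pos': [0.468, -0.404, 0.25], 'eef_rot': [-2.871, -1.272, 0.001], 'grip_width': 0.359}
[[322. 147.]
 [323. 212.]
 [381. 115.]
 [371. 249.]]
```

View pics/w1.png

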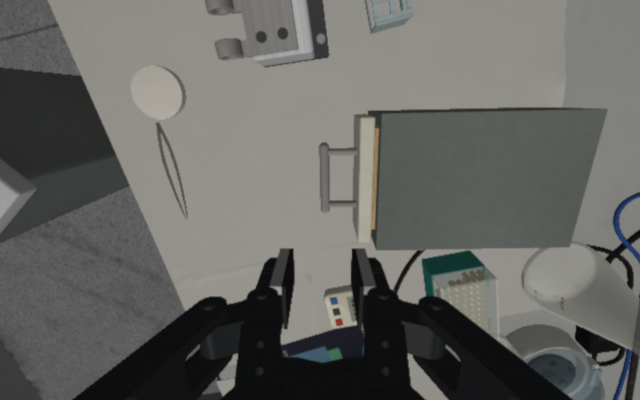

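The wrist picture shows the handle bar from (324,145) to (325,211), cabinet top corners near (380,111), (377,248), far (606,109), (571,246), the jamb at the top edge, and forceps at (172,170).

```bash
python3 - <<'E'
from h import *
s=manip.observe(); c=cam('wrist',s)
P=plane(c,[(380,111),(377,248),(571,246),(606,109)],.09);print(P.round(4))
for i in range(4):
  d=P[(i+1)%4]-P[i];print(np.linalg.norm(d).round(3),np.degrees(np.arctan2(d[1],d[0])).round(1))
H=plane(c,[(324,143.5),(325,212)],.055);d=H[0]-H[1];print(H.round(4),H.mean(0),np.linalg.norm(d),np.degrees(np.arctan2(d[1],d[0])))
print(tool(s,H.mean(0)))
x=R.from_rotvec(s['eef_rot']).as_matrix();print(np.degrees(np.arctan2(x[1,0],x[0,0])))
E
```

```text
[[ 0.562  -0.3802  0.09  ]
 [ 0.4733 -0.4876  0.09  ]
 [ 0.6279 -0.6229  0.09  ]
 [ 0.7167 -0.5163  0.09  ]]
0.139 -129.6
0.206 -41.2
0.139 50.2
0.206 138.7
[[ 0.5015 -0.3717  0.055 ]
 [ 0.4508 -0.4303  0.055 ]] [ 0.47613743 -0.40096716  0.055     ] 0.0775124914979774 49.14465068769013
[  1.59078525   2.18757301 194.63112518]
48.18540024018633
```

```bash
python3 - <<'E'
from h import *
s=manip.observe(); o=np.load("w1.npz"); c=cam('wrist',o); print(s['tcp_pos'],o['tcp_pos'])
H=plane(c,[(324,143.5),(325,212)],.055);print(H.mean(0)); print(tool(s,H.mean(0)))
P=plane(c,[(380,111),(377,248),(571,246),(606,109)],.09);print(P.round(4))
E
```

```text
[ 0.47275939 -0.40116214  0.24962051] [ 0.46784874 -0.40369187  0.2497781 ]
[ 0.47035594 -0.40390553  0.055     ]
[-4.45379796e+00 -1.62303870e-01  1.94603653e+02]
[[ 0.5565 -0.3836  0.09  ]
 [ 0.467  -0.4905  0.09  ]
 [ 0.6208 -0.6267  0.09  ]
 [ 0.7099 -0.5203  0.09  ]]
```

Call:
servo_tool([
  {"linear": [-2, 0, 20], "rotation": [0, 0, -0.02], "jaw": 0.36},
  {"linear": [-2, 0, 25], "rotation": [0, 0, 0], "jaw": 0.36},
  {"linear": [0, 0, 25], "rotation": [0, 0, 0], "jaw": 0.36},
  {"linear": [0, 0, 25], "rotation": [0, 0, 0], "jaw": 0.36},
  {"linear": [0, 0, 25], "rotation": [0, 0, 0], "jaw": 0.36},
  {"linear": [0, 0, 25], "rotation": [0, 0, 0], "jaw": 0.36},
  {"linear": [0, 0, 20], "rotation": [0, 0, 0], "jaw": 0.36},
  {"linear": [0, 0, 16], "rotation": [0, 0, 0], "jaw": 0.36},
  {"linear": [0, 0, 10], "rotation": [0, 0, 0], "jaw": 0.36},
  {"linear": [0, 0, 5], "rotation": [0, 0, 0], "jaw": 0.36},
])

```text
time_s: 1.82
tcp_pos: [0.4631, -0.4068, 0.0525]
eef_rot: [-2.859, -1.296, 0.001]
wrist_force: [-1.8, 3.3, 18.0]
grip_width: 0.357
grip_force: 9.0
```

Call:
servo_tool([
  {"linear": [0, 0, 0], "rotation": [0, 0, 0], "jaw": 0.36},
  {"linear": [0, 0, 0], "rotation": [0, 0, 0], "jaw": 0.2},
  {"linear": [0, 0, 0], "rotation": [0, 0, 0], "jaw": 0.1},
  {"linear": [0, 0, 0], "rotation": [0, 0, 0], "jaw": 0},
  {"linear": [0, 0, 0], "rotation": [0, 0, 0], "jaw": 0},
  {"linear": [0, 0, 0], "rotation": [0, 0, 0], "jaw": 0},
  {"linear": [0, 0, 0], "rotation": [0, 0, 0], "jaw": 0},
  {"linear": [0, -2, 0], "rotation": [0, 0, 0], "jaw": 0},
  {"linear": [0, -4, 0], "rotation": [0, 0, 0], "jaw": 0},
  {"linear": [0, -6, 0], "rotation": [0, 0, 0], "jaw": 0},
], squeeze=30)

```text
time_s: 2.65
tcp_pos: [0.4557, -0.4005, 0.0551]
eef_rot: [2.859, 1.297, 0.001]
wrist_force: [-0.1, -0.8, 6.1]
grip_width: 0.111
grip_force: 29.8
```

Call:
servo_tool([
  {"linear": [0, -10, 0], "rotation": [0, 0, 0], "jaw": 0},
  {"linear": [0, -14, 0], "rotation": [0, 0, 0], "jaw": 0},
  {"linear": [0, -16, 0], "rotation": [0, 0, 0], "jaw": 0},
  {"linear": [0, -16, 0], "rotation": [0, 0, 0], "jaw": 0},
  {"linear": [0, -16, 0], "rotation": [0, 0, 0], "jaw": 0},
  {"linear": [0, -16, 0], "rotation": [0, 0, 0], "jaw": 0},
  {"linear": [0, -16, 0], "rotation": [0, 0, 0], "jaw": 0},
  {"linear": [0, -14, 0], "rotation": [0, 0, 0], "jaw": 0},
  {"linear": [0, -12, 0], "rotation": [0, 0, 0], "jaw": 0},
  {"linear": [0, -6, 0], "rotation": [0, 0, 0], "jaw": 0},
])

```text
time_s: 3.48
tcp_pos: [0.3552, -0.313, 0.0554]
eef_rot: [2.853, 1.294, 0.006]
wrist_force: [17.6, -15.2, -22.2]
grip_width: 0.119
grip_force: 29.1
```

```bash
python3 - <<'E'
from h import *
s=manip.observe(); print({k:np.round(s[k],4).tolist() for k in ('time_s','qpos','tcp_pos','wrist_force','grip_width')})
b=manip.read_camera("wrist");cv2.imwrite("pics/w2.png",b[...,::-1]);print(manip.observe()['tcp_pos'])
E
```

```text
{'time_s': 3.4833, 'qpos': [-0.8791, 0.4197, -0.6443, 0.4971, 0.0012, 1.411], 'tcp_pos': [0.3552, -0.313, 0.0554], 'wrist_force': [17.6414, -15.248, -22.1846], 'grip_width': 0.1188}
[ 0.35529195 -0.31298957  0.05521073]
```

View pics/w2.png

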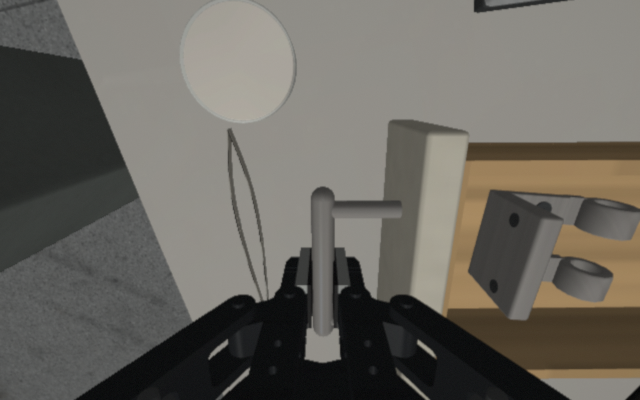

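The picture shows the bar gripped with the drawer out. The leaf lies inside, its flange top near (525,255) and knuckles at (605,217) and (582,278). The forceps and petri dish are clear.

Call:
servo_tool([
  {"linear": [0, 2, 0], "rotation": [0, 0, 0], "jaw": 0.1},
  {"linear": [0, 0, 0], "rotation": [0, 0, 0], "jaw": 0.34},
  {"linear": [0, 0, 0], "rotation": [0, 0, 0], "jaw": 0.34},
  {"linear": [0, 0, 0], "rotation": [0, 0, 0], "jaw": 0.34},
  {"linear": [0, 0, -10], "rotation": [0, 0, 0], "jaw": 0.34},
  {"linear": [0, 0, -25], "rotation": [0, 0, 0], "jaw": 0.34},
  {"linear": [0, 0, -30], "rotation": [0, 0, 0], "jaw": 0.34},
  {"linear": [0, 0, -30], "rotation": [0, 0, 0], "jaw": 0.34},
  {"linear": [0, 10, -30], "rotation": [0, 0, 0], "jaw": 0.34},
  {"linear": [0, 20, -25], "rotation": [0, 0, 0], "jaw": 0.34},
])

```text
time_s: 4.37
tcp_pos: [0.3752, -0.3293, 0.2057]
eef_rot: [-2.858, -1.297, 0.002]
wrist_force: [0.8, -1.0, -0.1]
grip_width: 0.342
grip_force: 0.0
```

Call:
servo_tool([
  {"linear": [0, 25, -20], "rotation": [0, 0, 0], "jaw": 0.5},
  {"linear": [0, 25, -20], "rotation": [0, 0, 0], "jaw": 0.5},
  {"linear": [0, 15, -10], "rotation": [0, 0, 0], "jaw": 0.5},
  {"linear": [0, 5, 0], "rotation": [0, 0, 0], "jaw": 0.5},
  {"linear": [0, 0, 0], "rotation": [0, 0, 0], "jaw": 0.5},
  {"linear": [0, 0, 0], "rotation": [0, 0, 0], "jaw": 0.5},
  {"linear": [0, 0, 0], "rotation": [0, 0, 0], "jaw": 0.5},
  {"linear": [0, 0, 0], "rotation": [0, 0, 0], "jaw": 0.5},
  {"linear": [0, 0, 0], "rotation": [0, 0, 0], "jaw": 0.5},
  {"linear": [0, 0, 0], "rotation": [0, 0, 0], "jaw": 0.5},
])

```text
time_s: 5.2
tcp_pos: [0.429, -0.3769, 0.254]
eef_rot: [-2.86, -1.297, 0.0]
wrist_force: [0.3, -0.5, -0.3]
grip_width: 0.499
grip_force: 0.0
```

```bash
python3 - <<'E'
from h import *
s=manip.observe(); print({k:np.round(s[k],4).tolist() for k in ('time_s','qpos','tcp_pos','eef_rot','wrist_force','grip_width')})
b=manip.read_camera("wrist");cv2.imwrite("pics/w3.png",b[...,::-1])
np.savez("w3.npz",tcp_pos=s['tcp_pos'],eef_rot=s['eef_rot'])
a=manip.read_camera("scene");cv2.imwrite("pics/scene3.png",a[...,::-1])
E
```

```text
{'time_s': 5.2, 'qpos': [-0.8501, 0.3634, -0.1288, 1.0794, -0.0, 1.4398], 'tcp_pos': [0.429, -0.3769, 0.254], 'eef_rot': [-2.8603, -1.2975, 0.0004], 'wrist_force': [0.312, -0.4915, -0.3226], 'grip_width': 0.4991}
```

View pics/w3.png

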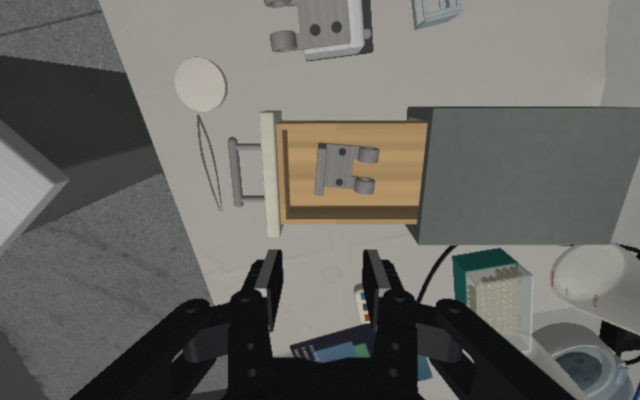

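The picture shows the leaf in the open drawer: flange top about (321,169), knuckles (370,155) and (365,186). The drawer is out and the jamb is at the top edge.

```bash
python3 - <<'E'
import cv2
a=cv2.imread("pics/w3.png")[125:210,295:395]
cv2.imwrite("pics/c3.png",cv2.resize(a,None,fx=7,fy=7,interpolation=cv2.INTER_CUBIC))
E
```

```text
(no output)
```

View pics/c3.png

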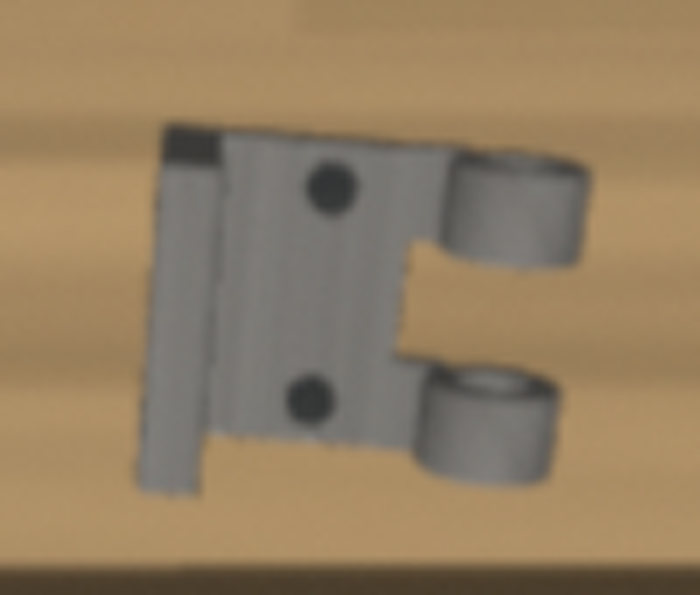

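The crop shows the flange top corners at crop pixels (162,163), (220,165), (200,494), (138,490) and the knuckles to the right.

```bash
python3 - <<'E'
from h import *
o=np.load("w3.npz"); c=cam('wrist',o)
px=np.array([(162,163),(220,165),(200,494),(138,490)])/7+(295-.5+.07,125-.43)
F=plane(c,px,.064);print(F.round(4),F.mean(0))
a=(F[0]+F[1])/2;b=(F[2]+F[3])/2;d=a-b;print(np.linalg.norm(d),np.linalg.norm(F[1]-F[0]))
s=manip.observe();x=R.from_rotvec(s['eef_rot']).as_matrix()
print('flange ang',np.degrees(np.arctan2(d[1],d[0])),'tool x',np.degrees(np.arctan2(x[1,0],x[0,0])),tool(s,F.mean(0)))
E
```

```text
[[ 0.4491 -0.346   0.064 ]
 [ 0.4554 -0.3519  0.064 ]
 [ 0.4191 -0.3889  0.064 ]
 [ 0.4122 -0.3819  0.064 ]] [ 0.4339632  -0.36717981  0.064     ]
0.05164660666964091 0.008701062269482118
flange ang 44.92684238851979 tool x 48.79907358951181 [ 10.62067128  -3.01098014 190.24892801]
```

Call:
servo_tool([
  {"linear": [10.6, -3, 10], "rotation": [0, 0, 0], "jaw": 0.3},
  {"linear": [0, 0, 20], "rotation": [0, 0, 0.068], "jaw": 0.3},
  {"linear": [0, 0, 25], "rotation": [0, 0, 0], "jaw": 0.3},
  {"linear": [0, 0, 25], "rotation": [0, 0, 0], "jaw": 0.3},
  {"linear": [0, 0, 25], "rotation": [0, 0, 0], "jaw": 0.3},
  {"linear": [0, 0, 20], "rotation": [0, 0, 0], "jaw": 0.3},
  {"linear": [0, 0, 10], "rotation": [0, 0, 0], "jaw": 0.3},
  {"linear": [0, 0, 0], "rotation": [0, 0, 0], "jaw": 0.3},
  {"linear": [0, 0, 0], "rotation": [0, 0, 0], "jaw": 0.3},
  {"linear": [0, 0, 0], "rotation": [0, 0, 0], "jaw": 0.3},
])

```text
time_s: 6.13
tcp_pos: [0.4349, -0.3682, 0.1206]
eef_rot: [2.901, 1.199, 0.001]
wrist_force: [-0.2, -0.5, 0.5]
grip_width: 0.298
grip_force: 0.0
```

```bash
python3 - <<'E'
from h import *
s=manip.observe(); print({k:np.round(s[k],4).tolist() for k in ('time_s','tcp_pos','eef_rot','wrist_force','grip_width')})
b=manip.read_camera("wrist");cv2.imwrite("pics/w4.png",b[...,::-1])
np.savez("w4.npz",tcp_pos=s['tcp_pos'],eef_rot=s['eef_rot'])
E
```

```text
{'time_s': 6.1333, 'tcp_pos': [0.4349, -0.3682, 0.1206], 'eef_rot': [2.9015, 1.1992, 0.0012], 'wrist_force': [-0.1829, -0.5469, 0.5046], 'grip_width': 0.2977}
```

View pics/w4.png

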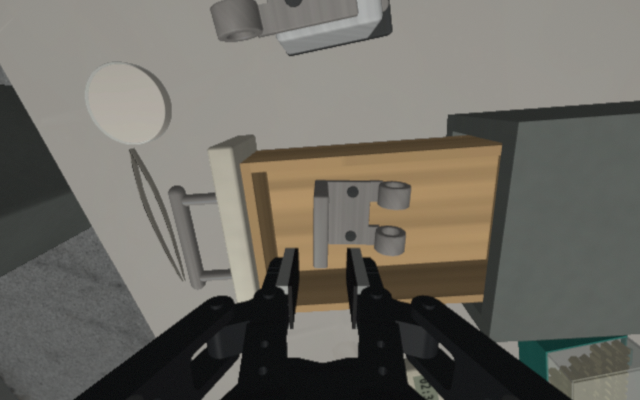

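Flange top is now at about (314..327, 190..267), aligned with the jaws at columns 290 and 355.

```bash
python3 - <<'E'
from h import *
o=np.load("w4.npz"); c=cam('wrist',o)
F=plane(c,[(315,189),(327.5,189),(327.5,266.5),(314,267)],.064)
a=(F[0]+F[1])/2;b=(F[2]+F[3])/2;d=a-b;print(np.linalg.norm(d),np.linalg.norm(F[1]-F[0]),F.mean(0))
s=manip.observe();x=R.from_rotvec(s['eef_rot']).as_matrix()
print('flange ang',np.degrees(np.arctan2(d[1],d[0])),'tool x',np.degrees(np.arctan2(x[1,0],x[0,0])),tool(s,F.mean(0)))
E
```

```text
0.05602808705901724 0.007895841511045233 [ 0.43591951 -0.36568743  0.064     ]
flange ang 44.49938802443935 tool x 44.90843909116516 [ 2.50226766 -1.38084676 56.85254497]
```

Call:
servo_tool([
  {"linear": [1.5, -1, 12], "rotation": [0, 0, 0.005], "jaw": 0.3},
  {"linear": [0, 0, 15], "rotation": [0, 0, 0], "jaw": 0.3},
  {"linear": [0, 0, 15], "rotation": [0, 0, 0], "jaw": 0.3},
  {"linear": [0, 0, 12], "rotation": [0, 0, 0], "jaw": 0.3},
  {"linear": [0, 0, 8], "rotation": [0, 0, 0], "jaw": 0.3},
  {"linear": [0, 0, 5], "rotation": [0, 0, 0], "jaw": 0.3},
  {"linear": [0, 0, 0], "rotation": [0, 0, 0], "jaw": 0.3},
  {"linear": [0, 0, 0], "rotation": [0, 0, 0], "jaw": 0.3},
  {"linear": [0, 0, 0], "rotation": [0, 0, 0], "jaw": 0.3},
  {"linear": [0, 0, 0], "rotation": [0, 0, 0], "jaw": 0.3},
])

```text
time_s: 7.02
tcp_pos: [0.435, -0.3661, 0.0531]
eef_rot: [2.905, 1.192, 0.001]
wrist_force: [0.0, 0.6, 1.0]
grip_width: 0.304
grip_force: 0.0
```

Call:
servo_tool([
  {"linear": [0, 0, 0], "rotation": [0, 0, 0], "jaw": 0.2},
  {"linear": [0, 0, 0], "rotation": [0, 0, 0], "jaw": 0.15},
  {"linear": [0, 0, 0], "rotation": [0, 0, 0], "jaw": 0.1},
  {"linear": [0, 0, 0], "rotation": [0, 0, 0], "jaw": 0},
  {"linear": [0, 0, 0], "rotation": [0, 0, 0], "jaw": 0},
  {"linear": [0, 0, 0], "rotation": [0, 0, 0], "jaw": 0},
  {"linear": [0, 0, 0], "rotation": [0, 0, 0], "jaw": 0},
  {"linear": [0, 0, 0], "rotation": [0, 0, 0], "jaw": 0},
  {"linear": [0, 0, 0], "rotation": [0, 0, 0], "jaw": 0},
  {"linear": [0, 0, 0], "rotation": [0, 0, 0], "jaw": 0},
], squeeze=60)

```text
time_s: 7.85
tcp_pos: [0.4348, -0.3659, 0.0528]
eef_rot: [2.906, 1.192, 0.0]
wrist_force: [-0.7, -0.1, 5.0]
grip_width: 0.107
grip_force: 58.5
```

Call:
servo_tool([
  {"linear": [0, 0, -5], "rotation": [0, 0, 0], "jaw": 0},
  {"linear": [0, 0, -10], "rotation": [0, 0, 0], "jaw": 0},
  {"linear": [0, 0, -18], "rotation": [0, 0, 0], "jaw": 0},
  {"linear": [0, 0, -20], "rotation": [0, 0, 0], "jaw": 0},
  {"linear": [0, 0, -20], "rotation": [0, 0, 0], "jaw": 0},
  {"linear": [0, 0, -20], "rotation": [0, 0, 0], "jaw": 0},
  {"linear": [0, 0, -20], "rotation": [0, 0, 0], "jaw": 0},
  {"linear": [0, 0, -20], "rotation": [0, 0, 0], "jaw": 0},
  {"linear": [5, -7, -20], "rotation": [0, 0, 0], "jaw": 0},
  {"linear": [10, -14, -10], "rotation": [0, 0, 0], "jaw": 0},
])

```text
time_s: 8.68
tcp_pos: [0.4313, -0.3421, 0.2183]
eef_rot: [2.903, 1.189, 0.002]
wrist_force: [0.5, 0.1, -0.7]
grip_width: 0.106
grip_force: 58.5
```

Call:
servo_tool([
  {"linear": [13, -17, -4], "rotation": [0, 0, 0], "jaw": 0},
  {"linear": [13, -17, 0], "rotation": [0, 0, 0], "jaw": 0},
  {"linear": [13, -17, 0], "rotation": [0, 0, 0], "jaw": 0},
  {"linear": [11, -14, 0], "rotation": [0, 0, -0.05], "jaw": 0},
  {"linear": [0, 0, 0], "rotation": [0, 0, -0.06], "jaw": 0},
  {"linear": [0, 0, 0], "rotation": [0, 0, -0.06], "jaw": 0},
  {"linear": [0, 0, 0], "rotation": [0, 0, -0.04], "jaw": 0},
  {"linear": [0, 0, 0], "rotation": [0, 0, 0], "jaw": 0},
  {"linear": [0, 0, 0], "rotation": [0, 0, 0], "jaw": 0},
  {"linear": [0, 0, 0], "rotation": [0, 0, 0], "jaw": 0},
])

```text
time_s: 9.52
tcp_pos: [0.4203, -0.2588, 0.2194]
eef_rot: [-2.766, -1.489, 0.0]
wrist_force: [0.0, -0.7, -1.2]
grip_width: 0.106
grip_force: 58.6
```

```bash
python3 - <<'E'
from h import *
s=manip.observe(); print({k:np.round(s[k],4).tolist() for k in ('time_s','qpos','tcp_pos','eef_rot','wrist_force','grip_width','grip_force')})
b=manip.read_camera("wrist");cv2.imwrite("pics/w5.png",b[...,::-1])
np.savez("w5.npz",tcp_pos=s['tcp_pos'],eef_rot=s['eef_rot'])
a=manip.read_camera("scene");cv2.imwrite("pics/scene5.png",a[...,::-1])
a=manip.read_camera("side");cv2.imwrite("pics/side5.png",a[...,::-1])
E
```

```text
{'time_s': 9.5167, 'qpos': [-0.7015, 0.2471, -0.3856, 0.9382, -0.0, 1.4523], 'tcp_pos': [0.4203, -0.2588, 0.2194], 'eef_rot': [-2.7661, -1.4892, 0.0001], 'wrist_force': [0.0067, -0.6837, -1.2395], 'grip_width': 0.1059, 'grip_force': 58.5561}
```

View pics/w5.png

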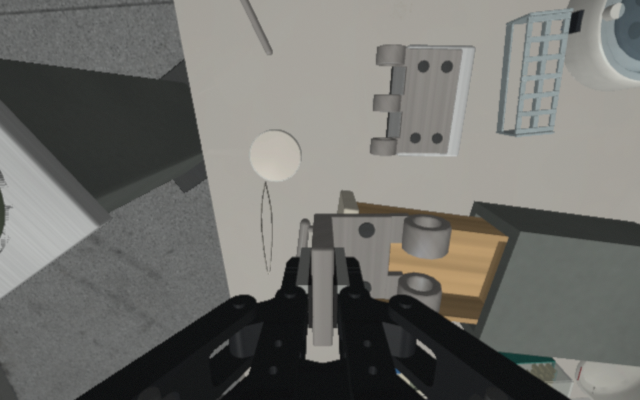

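The picture shows the leaf gripped: flange top rows 248 to 345 at columns 313 to 332, knuckles at (426,235) and (418,295). The jamb knuckles are at (391,54), (386,102), (383,147); pin, petri dish, forceps and rack are undisturbed.

```bash
python3 - <<'E'
from h import *
im=cv2.imread("pics/w5.png").astype(int); g=im.sum(2)/3
print('bench',im[100,350],'knk',im[102,385])
for r in range(38,164,2):
    row=g[r,350:485]; k=np.where(row<g[r,352:362].mean()-18)[0]
    print(r,(k[0]+350,k[-1]+350) if len(k) else None,end=' ')
o=np.load("w5.npz");c=cam('wrist',o);m=manip.camera_model('wrist');K=c[0];T=m['tool_from_camera']
def tplane(uv,z):
    return plane((K,T[:3,:3],T[:3,3]),uv,z)*1000
print();print(tplane([(313,248),(332,248),(312.5,345),(332.5,345)],-.0112).round(1))
Rt=R.from_rotvec(o['eef_rot']).as_matrix();print(Rt.round(3))
# leaf prediction in tool frame: leaf x=+tool y, leaf y=+tool x, leaf z=-tool z
def leaf(P): P=np.array(P,float);return np.c_[P[:,1],P[:,0],30.8-P[:,2]]/1000
print(proj((K,T[:3,:3],T[:3,3]),leaf([(54,26.5,24),(66,26.5,12),(42,26.5,12),(54,10.5,24),(54,-10.5,24),(66,-10.5,12),(54,-26.5,24),(-5,26.5,42),(5,26.5,42),(-5,-26.5,42)])).round(1))
E
```

```text
bench [156 163 166] knk [125 129 132]
38 None 40 None 42 None 44 (np.int64(383), np.int64(426)) 46 (np.int64(377), np.int64(474)) 48 (np.int64(376), np.int64(475)) 50 (np.int64(376), np.int64(475)) 52 (np.int64(376), np.int64(461)) 54 (np.int64(376), np.int64(461)) 56 (np.int64(376), np.int64(460)) 58 (np.int64(375), np.int64(460)) 60 (np.int64(375), np.int64(460)) 62 (np.int64(375), np.int64(459)) 64 (np.int64(376), np.int64(459)) 66 (np.int64(381), np.int64(458)) 68 (np.int64(391), np.int64(459)) 70 (np.int64(390), np.int64(458)) 72 (np.int64(390), np.int64(458)) 74 (np.int64(390), np.int64(457)) 76 (np.int64(390), np.int64(457)) 78 (np.int64(390), np.int64(457)) 80 (np.int64(390), np.int64(457)) 82 (np.int64(389), np.int64(456)) 84 (np.int64(389), np.int64(456)) 86 (np.int64(389), np.int64(456)) 88 (np.int64(389), np.int64(456)) 90 (np.int64(389), np.int64(455)) 92 (np.int64(389), np.int64(455)) 94 (np.int64(374), np.int64(455)) 96 (np.int64(373), np.int64(454)) 98 (np.int64(373), np.int64(454)) 100 (np.int64(373), np.int64(454)) 102 (np.int64(373), np.int64(453)) 104 (np.int64(37
[... 539 characters left out ...]
49)) 136 (np.int64(385), np.int64(448)) 138 (np.int64(371), np.int64(448)) 140 (np.int64(370), np.int64(448)) 142 (np.int64(370), np.int64(447)) 144 (np.int64(370), np.int64(447)) 146 (np.int64(370), np.int64(447)) 148 (np.int64(370), np.int64(447)) 150 (np.int64(369), np.int64(446)) 152 (np.int64(369), np.int64(446)) 154 (np.int64(372), np.int64(396)) 156 None 158 None 160 None 162 None 
[[ 24.5  -4.2 -11.2]
 [ 24.5   3.8 -11.2]
 [-27.3  -5.  -11.2]
 [-27.3   4.6 -11.2]]
[[ 0.551  0.835 -0.   ]
 [ 0.835 -0.551  0.   ]
 [ 0.    -0.    -1.   ]]
[[436.  226.5]
 [450.8 217.2]
 [404.3 217.2]
 [432.  256.2]
 [427.2 292.3]
 [441.6 279.1]
 [423.8 317.7]
 [311.1 243.6]
 [334.9 243.6]
 [312.5 343.7]]
```

```bash
python3 - <<'E'
from h import *
o=np.load("w5.npz");c=cam('wrist',o)
e=c[2]; L=plane(c,[(375.5,56),(372.6,102),(369.8,147)],.072); d=L[0]-L[2]; ang=np.arctan2(d[1],d[0]); 
for _ in range(2):
  y=np.array([np.cos(ang),np.sin(ang),0]);x=np.array([y[1],-y[0],0]); A=[]
  for p in L:
    v=p-e; s=abs(v[2])/np.hypot(v@x,v[2]); A.append(p+x*.012/s)
  A=np.array(A);d=A[0]-A[2];ang=np.arctan2(d[1],d[0])
print('yaw y axis',np.degrees(ang),A.round(4),'eye',e)
B=plane(c,[(453.5,100),(447.5,143),(460,60)],.065);q=B[2]-B[1];print('rear edge ang',np.degrees(np.arctan2(q[1],q[0])))
E=plane(c,[(388,43.3),(383,155.2)],.084);print('ends y',E@y,np.diff(E@y),(E@y).mean())
G=plane(c,[(377,66.5),(374,93),(373,111.5),(371,137.5)],.076);print('gaps',G@y-(E@y).mean())
cen=x*(A@x).mean()+y*(E@y).mean();print('centre',cen)
s=manip.observe();X=R.from_rotvec(s['eef_rot']).as_matrix();print('toolx',np.degrees(np.arctan2(X[1,0],X[0,0])))
t=cen-.054*x+.0014*y;print('target tcp',t,tool(s,t))
E
```

```text
yaw y axis 55.936677194989414 [[ 0.5319 -0.1908  0.072 ]
 [ 0.5118 -0.2207  0.072 ]
 [ 0.4901 -0.2527  0.072 ]] eye [ 0.4658909  -0.18893304  0.34344967]
rear edge ang 55.64319355857068
ends y [0.14735599 0.05992495] [-0.08743104] 0.10364047321283099
gaps [ 0.02789817  0.00742413 -0.00752415 -0.02953336]
centre [ 0.51166118 -0.22083686  0.        ]
toolx 56.620536737508026
target tcp [ 0.46771071 -0.1894312   0.        ] [ 84.01947553   1.40352724 219.30643718]
```

Call:
servo_tool([
  {"linear": [8, 1.4, 0], "rotation": [0, 0, 0.012], "jaw": 0},
  {"linear": [16, -0.2, 0], "rotation": [0, 0, 0], "jaw": 0},
  {"linear": [20, -0.3, 0], "rotation": [0, 0, 0], "jaw": 0},
  {"linear": [20, -0.3, 10], "rotation": [0, 0, 0], "jaw": 0},
  {"linear": [14, -0.1, 20], "rotation": [0, 0, 0], "jaw": 0},
  {"linear": [6, -0.1, 20], "rotation": [0, 0, 0], "jaw": 0},
  {"linear": [0, 0, 20], "rotation": [0, 0, 0], "jaw": 0},
  {"linear": [0, 0, 12], "rotation": [0, 0, 0], "jaw": 0},
  {"linear": [0, 0, 5], "rotation": [0, 0, 0], "jaw": 0},
  {"linear": [0, 0, 0], "rotation": [0, 0, 0], "jaw": 0},
])

```text
time_s: 10.5
tcp_pos: [0.4669, -0.1889, 0.1311]
eef_rot: [-2.772, -1.473, 0.002]
wrist_force: [0.0, -0.0, -2.2]
grip_width: 0.107
grip_force: 58.6
```

Call:
servo_tool([
  {"linear": [0, 0, 0], "rotation": [0, 0, 0], "jaw": 0},
  {"linear": [0, 0, 0], "rotation": [0, 0, 0], "jaw": 0},
  {"linear": [0, 0, 0], "rotation": [0, 0, 0], "jaw": 0},
  {"linear": [0, 0, 0], "rotation": [0, 0, 0], "jaw": 0},
  {"linear": [0, 0, 0], "rotation": [0, 0, 0], "jaw": 0},
  {"linear": [0, 0, 0], "rotation": [0, 0, 0], "jaw": 0},
  {"linear": [0, 0, 0], "rotation": [0, 0, 0], "jaw": 0},
  {"linear": [0, 0, 0], "rotation": [0, 0, 0], "jaw": 0},
  {"linear": [0, 0, 0], "rotation": [0, 0, 0], "jaw": 0},
  {"linear": [0, 0, 0], "rotation": [0, 0, 0], "jaw": 0},
])

```text
time_s: 11.33
tcp_pos: [0.4676, -0.1893, 0.1323]
eef_rot: [-2.774, -1.474, 0.0]
wrist_force: [0.1, 0.5, -2.3]
grip_width: 0.103
grip_force: 58.6
```

```bash
python3 - <<'E'
from h import *
s=manip.observe(); print({k:np.round(s[k],4).tolist() for k in ('time_s','qpos','tcp_pos','eef_rot','wrist_force','grip_width','grip_force')})
b=manip.read_camera("wrist")[...,::-1]
a=manip.read_camera("scene")[...,::-1];d=manip.read_camera("side")[...,::-1]
for n,i in (('w6',b),('scene6',a),('side6',d)):cv2.imwrite(f"pics/{n}.png",i)
np.savez("w6.npz",tcp_pos=s['tcp_pos'],eef_rot=s['eef_rot'])
q=lambda i,w,h:cv2.resize(i,(w,h),interpolation=cv2.INTER_CUBIC)
M=np.zeros((600,800,3),np.uint8)
M[:360,:480]=q(b[110:350,270:590],480,360)   # wrist x1.5
M[:300,480:]=q(a[150:270,220:348],320,300)   # scene x2.5
M[360:600,:320]=q(d[160:240,230:337],320,240) # side x3
cv2.imwrite("pics/m6.png",M)
def tp(P):return np.array(P)/1
cy=np.array([np.cos(np.radians(55.9)),np.sin(np.radians(55.9)),0]);cx=np.array([cy[1],-cy[0],0]);cen=np.array([.5117,-.2208,0])
print('rel jamb: x,y of tcp',(s['tcp_pos']-cen)@cx*1e3,(s['tcp_pos']-cen)@cy*1e3)
c=cam('wrist',s);J=lambda x,y,z:cen+x*cx+y*cy+np.array([0,0,z])
print(proj(c,[J(0,44,.084),J(-.012,.044,.072),J(0,.030,.084),J(0,.044,.084)][1:]).round(0))
E
```

```text
{'time_s': 11.3333, 'qpos': [-0.531, 0.3595, -0.478, 0.7335, -0.0, 1.6337], 'tcp_pos': [0.4676, -0.1893, 0.1323], 'eef_rot': [-2.7742, -1.4741, 0.0001], 'wrist_force': [0.1331, 0.4672, -2.3098], 'grip_width': 0.1033, 'grip_force': 58.6131}
rel jamb: x,y of tcp -54.164846424606125 1.3983692678693647
[[390. 169.]
 [412. 196.]
 [414. 174.]]
```

View pics/m6.png

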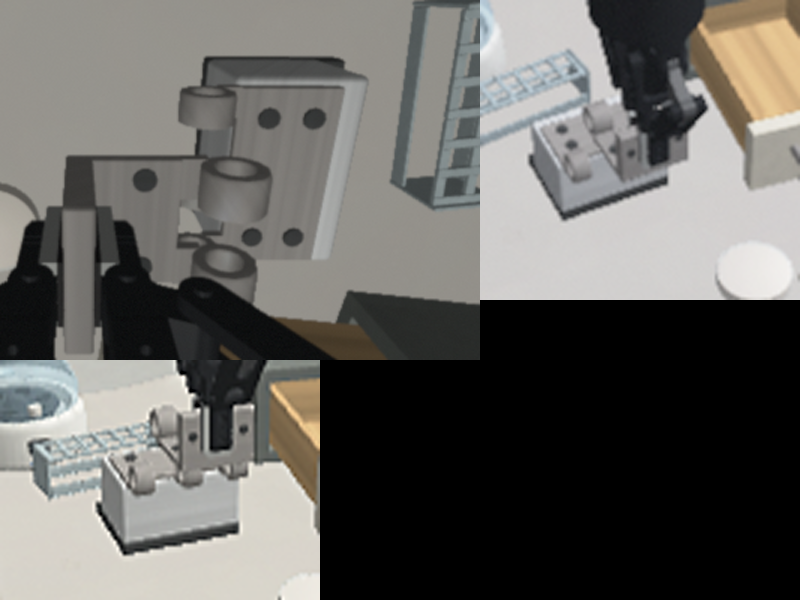

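The montage shows the leaf knuckles hovering just above the two gaps, with the upper jamb knuckle at wrist pixel (408,180), as predicted. Leaf knuckle faces span wrist columns 403–451 (top row about 215) and 397–441 (top row about 273). The drawer and bench things are untouched.

```bash
python3 - <<'E'
from h import *
m=manip.camera_model('wrist');T=m['tool_from_camera'];K=cam('scene')[0];K=np.array([[m['fx'],0,m['cx']],[0,m['fy'],m['cy']],[0,0,1]])
t=np.linspace(0,2*np.pi,90)
for off in(0,-1.4):
 for dz in (30.8,29.3,32.3):
  for y in(26.5,-10.5):
   P=np.c_[np.full(90,y+off),54+12*np.cos(t),dz-12-12*np.sin(t)]/1000
   q=proj((K,T[:3,:3],T[:3,3]),P);print(off,dz,y,'cols',q[:,0].min().round(1),q[:,0].max().round(1),'rows',q[:,1].min().round(1),q[:,1].max().round(1))
  y=10.5
im=cv2.imread("pics/w6.png").astype(int).sum(2)/3
print('col 425',im[205:270,425].astype(int)); print('row 228',im[232,395:460].astype(int)); print('col 419',im[262:315,419].astype(int))
E
```

```text
0 30.8 26.5 cols 403.5 452.7 rows 209.2 226.5
0 30.8 -10.5 cols 397.8 443.1 rows 267.6 292.3
0 29.3 26.5 cols 404.3 454.0 rows 210.1 227.8
0 29.3 -10.5 cols 398.4 444.2 rows 269.0 294.0
0 32.3 26.5 cols 402.8 451.5 rows 208.2 225.2
0 32.3 -10.5 cols 397.1 442.0 rows 266.3 290.5
-1.4 30.8 26.5 cols 403.3 452.3 rows 211.5 229.2
-1.4 30.8 -10.5 cols 397.6 442.8 rows 269.7 294.5
-1.4 29.3 26.5 cols 404.0 453.6 rows 212.5 230.5
-1.4 29.3 -10.5 cols 398.2 443.8 rows 271.1 296.3
-1.4 32.3 26.5 cols 402.6 451.1 rows 210.6 227.9
-1.4 32.3 -10.5 cols 396.9 441.7 rows 268.4 292.8
col 425 [ 86  88  90  93  96 100 103 105 105  84  63  69  95 110 118 119 119 119
 118 118 117 107  78  57  61  85 101 107 112 114 115 116 117 118 120 121
 122 122 124 124 125 126 127 127 129 129 131 131 131 131 129 129 129 125
 122 120 120 120 120 121 120 120 119 120 118]
row 228 [114 114 116 115 114 114 113 103  79  75  77  81  84  87  90  93  96  98
  99 100 102 104 105 107 108 109 109 110 110 109 107 107 106 107 107 107
 107 109 108 109 110 109 109 109 107 106 105 104 105 104 105 103  97  91
  85  87 103 119 123 125 124 123 123 123 120]
col 419 [107 110 111 111 115 118 120 120 121 119 102  74  58  60  83 106 122 128
 129 128 126 126 125 124 123 122 122 118 102  72  56  54  61  84 103 111
 113 111  86  47  20  15  13  12  13  14  13  15   9  10  14  15  14]
```

```bash
python3 - <<'E'
from h import *
from scipy.optimize import least_squares
im=cv2.imread("pics/w6.png").astype(int).sum(2)/3
print('col 322 r205',im[205:262,322].astype(int)); print('col322 r335',im[335:355,322].astype(int)); print('row 255',im[255,300:345].astype(int)); 
print('row 280 c385',im[282,385:452].astype(int)); print('col 408 r155',im[155:205,408].astype(int)); print('row 180',im[180,380:435].astype(int));print('row 222',im[222,395:460].astype(int))
s=np.load("w6.npz");c=cam('wrist',s)
cy=np.array([np.cos(np.radians(55.9)),np.sin(np.radians(55.9)),0]);cx=np.array([cy[1],-cy[0],0]);cen=np.array([.5117,-.2208,.072])
t=np.linspace(0,2*np.pi,90)[:,None]
for y in(.044,.030):
  q=proj(c,cen+cy*y+.012*(np.cos(t)*cx+np.sin(t)*np.array([0,0,1])));print(y,q.min(0),q.max(0))
E
```

```text
col 322 r205 [147 146 147 147 146 146 147 143 110  68  55  54  54  53  54  54  54  56
  55  55  55  55  55  54  54  55  56  55  55  55  54  55  54  55  55  56
  56  55  57  57  55  55  59  66  77  94 109 115 116 116 116 117 115 116
 116 115 117]
col322 r335 [116 116 115 116 115 116 115 115 115 115 120 136 144 145 145 145 146 141
 103  60]
row 255 [ 88  63  61  61  61  61  62  61  60  54  50  82 110 118 123 123 123 121
 120 120 118 117 116 116 117 117 116 116 115 114 113 107  96  78  43  45
  59  62  61  61  61  60  60  62  73]
row 280 c385 [116 116 117 117 118 116 115 115 116 115 115 114 103  72  58  55  54  55
  56  54  56  63  74  86  94  99 103 107 111 116 118 121 122 124 126 129
 129 127 121 116 108 104  99  95  88  79  67  58  55  55  54  55  59  71
  91 112 123 124 124 125 127 127 127 126 126 124 123]
col 408 r155 [ 66  68  69  74  76  79  83  83  87  89  88  82  71  80 100 110 112 106
  81  71  93 105 110 110 110 112 113 114 115 116 118 118 118 118 120 120
 120 121 120 121 120 107  94  94  94  94  95  95  95  96]
row 180 [145 145 145 145 146 145 145 144 129  88  78  78  82  87  90  93  96  98
 101 104 106 109 110 112 112 112 111 111 112 111 113 113 113 113 110 110
 110 109 109 106 104 103 100  96  91  86  82  96 115 116 116 115 114 112
 115]
row 222 [116 114 114 115 115 114 114 113 101  67  59  58  57  56  56  55  55  56
  63  76  88  95 100 101 104 108 112 114 116 117 119 120 121 122 121 118
 113 108 104 102  99  94  90  84  77  70  62  54  55  54  56  56  57  66
  87 110 119 119 119 122 125 123 124 123 123]
0.044 [389.31181183 165.22978096] [428.86348547 173.55274749]
0.03 [387.72611686 185.43226297] [426.28072743 196.08680042]
```

```bash
python3 - <<'E'
from h import *
from scipy.optimize import least_squares
m=manip.camera_model('wrist');T=m['tool_from_camera'];K=np.array([[m['fx'],0,m['cx']],[0,m['fy'],m['cy']],[0,0,1]]);C=(K,T[:3,:3],T[:3,3])
t=np.linspace(0,2*np.pi,181)
obs=np.array([249.5,345.5,212.8,213.7,273,403.5,449.8,397.7,440,311.2,333])
def f(p):
    Q=R.from_rotvec([p[3],p[4],0])
    def L(P): 
        P=np.atleast_2d(P);return proj(C,(Q.apply(np.c_[P[:,1],P[:,0],-P[:,2]])+[p[0],p[1],p[2]])/1000)
    a=L([(0,26.5,42),(0,-26.5,42),(0,26.5,0)])[:,1]
    k=[L(np.c_[54+12*np.cos(t),np.full(181,y),12+12*np.sin(t)]) for y in(26.5,-10.5)]
    w=L([(-5,23,42),(5,23,42)])[:,0]
    return np.array([*a,k[0][:,1].min(),k[1][:,1].min(),k[0][:,0].min(),k[0][:,0].max(),k[1][:,0].min(),k[1][:,0].max(),*w])
for n in(3,5):
    r=least_squares(lambda q:f(np.r_[q,np.zeros(5-n)])-obs,np.r_[0,0,30.8,0,0][:n],loss='soft_l1');print(r.x,r.fun.round(1))
E
```

```text
[-3.47164732 -0.14152459 32.69531641] [-0.6  0.8  1.   0.1 -2.  -1.7  0.2 -1.5  0.7 -0.   1.2]
[-3.78384675e+00  4.27676704e-01  3.37583196e+01 -1.96524932e-02
  7.77857643e-03] [-0.2 -0.2  0.9  0.7 -1.6 -1.1  0.8 -1.   1.1 -0.5  0.5]
```

Call:
servo_tool([
  {"linear": [1.4, 0, 0], "rotation": [0, 0, 0], "jaw": 0},
  {"linear": [0, 0, 2], "rotation": [0, 0, 0], "jaw": 0},
  {"linear": [0, 0, 3], "rotation": [0, 0, 0], "jaw": 0},
  {"linear": [0, 0, 4], "rotation": [0, 0, 0], "jaw": 0},
  {"linear": [0, 0, 4], "rotation": [0, 0, 0], "jaw": 0},
  {"linear": [0, 0, 4], "rotation": [0, 0, 0], "jaw": 0},
  {"linear": [0, 0, 3], "rotation": [0, 0, 0], "jaw": 0},
  {"linear": [0, 0, 2], "rotation": [0, 0, 0], "jaw": 0},
  {"linear": [0, 0, 1], "rotation": [0, 0, 0], "jaw": 0},
  {"linear": [0, 0, 0], "rotation": [0, 0, 0], "jaw": 0},
])

```text
time_s: 12.32
tcp_pos: [0.4683, -0.1881, 0.109]
eef_rot: [-2.774, -1.474, 0.0]
wrist_force: [0.5, -1.0, -1.5]
grip_width: 0.104
grip_force: 58.6
```

Call:
servo_tool([
  {"linear": [0, 0, 2], "rotation": [0, 0, 0], "jaw": 0},
  {"linear": [0, 0, 3], "rotation": [0, 0, 0], "jaw": 0},
  {"linear": [0, 0, 3], "rotation": [0, 0, 0], "jaw": 0},
  {"linear": [0, 0, 3], "rotation": [0, 0, 0], "jaw": 0},
  {"linear": [0, 0, 3], "rotation": [0, 0, 0], "jaw": 0},
  {"linear": [0, 0, 2], "rotation": [0, 0, 0], "jaw": 0},
  {"linear": [0, 0, 1.5], "rotation": [0, 0, 0], "jaw": 0},
  {"linear": [0, 0, 0], "rotation": [0, 0, 0], "jaw": 0},
  {"linear": [0, 0, 0], "rotation": [0, 0, 0], "jaw": 0},
  {"linear": [0, 0, 0], "rotation": [0, 0, 0], "jaw": 0},
])

```text
time_s: 13.15
tcp_pos: [0.4686, -0.1882, 0.0919]
eef_rot: [2.774, 1.474, 0.0]
wrist_force: [0.1, 0.1, -1.9]
grip_width: 0.108
grip_force: 58.6
```

```bash
python3 - <<'E'
from h import *
s=manip.observe(); print({k:np.round(s[k],4).tolist() for k in ('time_s','tcp_pos','eef_rot','wrist_force','ft_torque','grip_width','grip_force')})
for n in('wrist','scene','side'):
  cv2.imwrite(f"pics/f_{n}.png",manip.read_camera(n)[...,::-1])
np.savez("w7.npz",tcp_pos=s['tcp_pos'],eef_rot=s['eef_rot'])
im=cv2.imread("pics/f_wrist.png").astype(int).sum(2)/3
c=cam('wrist',s)
cy=np.array([np.cos(np.radians(55.9)),np.sin(np.radians(55.9)),0]);cx=np.array([cy[1],-cy[0],0]);cen=np.array([.5117,-.2208,0])
print((s['tcp_pos']-cen)@cx*1e3,(s['tcp_pos']-cen)@cy*1e3)
for P in [(0,44,84),(0,30,84),(0,7,84),(0,-7,84),(0,-30,84)]:
  P=np.array(P)/1e3;print(P,proj(c,cen+P[0]*cx+P[1]*cy+np.array([0,0,P[2]])).round(1))
for k in(415,425,433):print(k,im[170:330,k].astype(int).tolist())
E
```

```text
{'time_s': 13.15, 'tcp_pos': [0.4686, -0.1882, 0.0919], 'eef_rot': [2.7741, 1.474, 0.0001], 'wrist_force': [0.0884, 0.0523, -1.9388], 'ft_torque': [0.057, -0.0065, 0.0687], 'grip_width': 0.108, 'grip_force': 58.6128}
-53.998576320947556 2.7939036396546277
[0.    0.044 0.084] [[439.1 196.6]]
[0.    0.03  0.084] [[435.4 224.4]]
[0.    0.007 0.084] [[429.8 266.4]]
[ 0.    -0.007  0.084] [[426.6 290. ]]
[ 0.    -0.03   0.084] [[421.8 325.9]]
415 [139, 139, 140, 139, 140, 139, 139, 139, 140, 140, 140, 140, 138, 138, 138, 134, 98, 58, 54, 58, 61, 57, 55, 52, 56, 69, 82, 86, 89, 90, 90, 90, 91, 91, 92, 92, 92, 92, 93, 92, 93, 92, 94, 96, 98, 99, 100, 101, 102, 104, 105, 100, 89, 78, 63, 55, 57, 67, 80, 89, 94, 96, 97, 99, 99, 100, 101, 102, 101, 102, 102, 102, 103, 104, 105, 106, 107, 108, 109, 111, 113, 114, 115, 116, 117, 119, 114, 110, 108, 107, 106, 86, 61, 52, 53, 65, 83, 97, 103, 106, 107, 108, 110, 111, 113, 114, 115, 116, 116, 118, 119, 119, 120, 121, 121, 120, 122, 120, 116, 99, 69, 54, 52, 55, 71, 91, 101, 96, 65, 28, 15, 14, 14, 13, 12, 14, 15, 10, 12, 12, 13, 13, 11, 16, 12, 11,
[... 826 characters left out ...]
 91, 91, 91, 92, 92, 92, 91, 92, 83, 66, 63, 84, 99, 105, 105, 104, 104, 102, 87, 65, 59, 82, 99, 103, 105, 107, 108, 108, 110, 111, 111, 112, 112, 112, 114, 114, 115, 115, 116, 116, 116, 117, 117, 118, 118, 119, 119, 116, 106, 97, 82, 63, 56, 63, 89, 104, 108, 110, 110, 111, 111, 111, 111, 111, 111, 111, 113, 113, 115, 115, 116, 116, 117, 118, 118, 119, 119, 120, 120, 119, 118, 114, 93, 73, 69, 60, 54, 52, 51, 56, 76, 92, 101, 104, 105, 107, 106, 106, 106, 106, 105, 104, 105, 105, 104, 104, 103, 103, 102, 102, 101, 98, 77, 57, 54, 55, 57, 65, 83, 95, 101, 103, 105, 104, 105, 106, 105, 104, 103, 102, 101, 97, 78, 45, 20, 12, 13, 14, 13, 14, 13, 14, 11, 15, 10, 14, 14, 13, 14, 12, 13, 13, 13]
```

Call:
servo_tool([
  {"linear": [-0.5, 0, 0.3], "rotation": [0, 0, 0], "jaw": 0},
  {"linear": [0, 0, 0.4], "rotation": [0, 0, 0], "jaw": 0},
  {"linear": [0, 0, 0], "rotation": [0, 0, 0], "jaw": 0},
  {"linear": [0, 0, 0], "rotation": [0, 0, 0], "jaw": 0},
  {"linear": [0, 0, 0], "rotation": [0, 0, 0], "jaw": 0},
  {"linear": [0, 0, 0], "rotation": [0, 0, 0], "jaw": 0},
  {"linear": [0, 0, 0], "rotation": [0, 0, 0], "jaw": 0},
  {"linear": [0, 0, 0], "rotation": [0, 0, 0], "jaw": 0},
  {"linear": [0, 0, 0], "rotation": [0, 0, 0], "jaw": 0},
  {"linear": [0, 0, 0], "rotation": [0, 0, 0], "jaw": 0},
])

```text
time_s: 14.13
tcp_pos: [0.4682, -0.1886, 0.0911]
eef_rot: [2.774, 1.474, -0.0]
wrist_force: [-0.4, -0.7, -1.1]
grip_width: 0.104
grip_force: 58.6
```

```bash
python3 - <<'E'
from h import *
s=manip.observe(); print({k:np.round(s[k],4).tolist() for k in ('time_s','tcp_pos','eef_rot','wrist_force','ft_torque','dq','grip_force')})
im=manip.read_camera('wrist').astype(int).sum(2)/3
for r in (205,212,245,252,278,283):
  g=np.abs(np.diff(im[r]));print(r,[(int(i),int(g[i])) for i in np.where(g>11)[0] if 385<i<490])
E
```

```text
{'time_s': 14.1333, 'tcp_pos': [0.4682, -0.1886, 0.0911], 'eef_rot': [2.7742, 1.4741, -0.0], 'wrist_force': [-0.3743, -0.6537, -1.0969], 'ft_torque': [-0.024, -0.0567, 0.0257], 'dq': [0.0005, 0.001, 0.0012, 0.0, -0.0008, 0.0012], 'grip_force': 58.6131}
205 [(404, 18), (405, 40), (454, 14), (455, 14), (474, 27), (475, 23), (485, 16), (486, 24), (487, 11)]
212 [(403, 14), (404, 39), (453, 15), (454, 16), (469, 16), (470, 43), (488, 17), (489, 29)]
245 [(390, 23), (400, 15), (401, 41), (448, 16), (449, 15)]
252 [(389, 22), (400, 32), (401, 34), (405, 12), (406, 14), (447, 19)]
278 [(397, 13), (398, 22), (443, 20)]
283 [(397, 31), (398, 11), (403, 15), (442, 18)]
```

```bash
python3 -c "
from bench import manip
print(manip.hand_in())"
```

```text
the job is handed in; nothing more can be done
None
```

The job is handed in after about 14 s: the drawer is open and the leaf's knuckles sit in the jamb gaps, its knuckle edges in line with the jamb's within about 1 mm. The gripper alone holds it (59 N), with no sign of pressing on the block. Its height (about 60 mm) comes mainly from the arm's position and was not confirmed by a second camera.

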